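Move the washing pot to the free ring and load it

TASK

Slide the aluminium parts-washing pot across the steel board, without lifting or tipping it, to the one ring mark that nothing stands in, so that its base lies inside that ring. Then put the larger of the two bolts into the pot. Leave the jar in its ring and do not disturb the other things on the bench.

Things in the scene. Friction and masses are not known exactly. Their poses are not given: they have to be found in the camera images.
- board: dark steel board fixed on the bench, 370 x 450 x 18 mm, top at z = 0.018, with three identical ring marks at (-60, 135), (-60, -135) and (100, 0) mm in its own axes; origin on the bench 20 mm nearer (-x) than its middle, z up. At the start the pot stands in one ring, the jar in another and the third is free: which is which changes, and so does the board's yaw
- place_left (a point): centre of one of the three ring marks (inlaid aluminium circles 156 mm in diameter, flush with the board's top), on the board's top face; the near left one
- place_right (a point): centre of one of the three ring marks (inlaid aluminium circles 156 mm in diameter, flush with the board's top), on the board's top face; the near right one
- place_far (a point): centre of one of the three ring marks (inlaid aluminium circles 156 mm in diameter, flush with the board's top), on the board's top face; the far one
- pot: open round aluminium pot, 151 mm tall, 147 mm across at the rim, base 126 mm across, about 0.3 kg; standing upright on the board; origin at the centre of its underside, z up. Its wall is 3 mm thick to the eye (up to 12 mm to the touch, at a radius of 60 to 73 mm near the rim) and can be pinched from above at the rim; the inner floor is 3 mm above the origin
- jar: screw-lid glass jar of nuts, 72 mm across, 99 mm tall, standing in one ring of the board; origin at the centre of its underside. Must stay
- large_bolt: the larger bolt: plain steel hexagon bolt lying on the bench to the left of the board, 61 mm long along its own y axis, head 29 mm across, 26 mm high; shank about 16 mm thick; origin under its middle at bench height
- small_bolt: the smaller bolt, 45 mm long along its own y axis, head 18 mm across, lying near the larger one (which of the two is nearer to the robot changes); origin under its middle. A bystander
- masking_tape: roll of masking tape lying flat on the bench to the right of the board, 101 mm across, 25 mm high; origin at the centre of its underside. A bystander
Mind the look-alikes: they are no part of the job. What is shaped like the large_bolt but green or pink is not meant.

How it is judged:
By the outcome, as a careful person would: the job done as asked, in the order asked, and still so for the second after the job is handed in, with the robot touching nothing.
It also fails if it takes over 64 s, if anything falls off the work surface, if the arm or the gripper's body presses on something with over 40 N, if the wrist force passes 120 N, or if a joint passes its speed limit or range.

ROBOT

A 6-joint arm with a two-finger parallel gripper is mounted at the origin on a cart in front of the work surface, level with it; the furniture and walls round the work are solid. World frame = base frame: x ahead of the robot, y to its left, z up, the work surface at z = 0. Lengths are in m, angles in rad, forces in N, time in s.
With the tool pointing down it reaches from about 0.35 to 0.975 m from the base axis. Payload 4.9 kg.
Tool frame: the origin (TCP) lies at the very end of the fingers, on their centre line; the grasp point (between the pads) lies arm.hold_point_z behind it (arm.hold_point_z is the distance from the TCP to the grasp point, in m); z points along the fingers, y is the line along which they close (so a half turn about z gives the same grasp; the last joint's range is limited). The gripper opens to 85 mm and grips with 20 to 120 N. Pads are 22 mm wide; open, the fingers measure 114 mm over their backs; the gripper's body (76 mm by 85 mm) begins 54 mm behind the grasp point. The pads swing forward as they close: fully open they stand 13 mm farther back than shut.
Start: joints at [0.984, 0.053, 1.613, -0, 1.476, -0.119], TCP at [0.282, 0.558, 0.201] pointing down, gripper open.
Joint ranges: [-3.01, 3.01], [-1.01, 2.22], [0.06, 2.58], [-1.02, 4.17], [0.09, 2.62], [-3.14, 3.14]. Speed limits (rad/s): [2.57, 2.57, 3.14, 3.14, 3.14, 3.14].

INTERFACE

Orientations are given as a unit quaternion [w, x, y, z].
In Python, from rig import observe, imaging, arm gives the robot as it stands.
- The arm moves only by the shell command python3 -m crank 'ROWS' [OPENING] [FORCE]. ROWS is JSON, a list that holds one entry, the list of rows, each a list of 6 numbers: the shift along the tool's x, y, z as a fraction of full scale, then the turn, a rotation vector about the tool's x, y, z as a fraction of full scale. A call has 1 to 5 rows; each row is the pose to reach, as a shift and turn from the pose commanded when the call began, along the tool's axes at that moment, turning the shorter way round; what a row does not reach only later rows make up. Full scale, the value 1, is 15 cm for a shift and 180 degrees for a turn. A row lasts 1/8 s, in which the tool goes at most 62.5 mm and 10.7 degrees, less where a joint would pass 70% of its speed; a pose out of reach is approached as far as the arm can. A call with a number of a shift or a turn outside -1 to 1 is refused whole. A call with a gripper value outside its range is refused whole. OPENING is the finger opening in mm, from 0 to 85.4, set as the call begins (- or left out, the last holds). The fingers move at their own pace and stop on an object; FORCE is the grip in N (left out, the last holds). Time passes only in rows, so rows that repeat a pose let the fingers close. It gives the time, the measured TCP pose, the force, the opening and the grip force at its end, in the units of the state.
- observe(): the state, without advancing time (a new reading comes with each control period).
- imaging.read_camera(name): name is "scene" or "top" or "wrist"; returns a dict with "img" (480x640x3 uint8, red, green, blue), "range_z" (480x640 float32, m along the optical axis (not along the pixel's ray), 0 where there is no reading), "intrinsics" (3x3 intrinsics, pixels), "k1" (the pictures are not rectified: a ray, as slopes to the right and down, at radius r is drawn at 1 + k1 r^2 times it, then the intrinsics apply), "rvec" (rotation vector, rad) and "tvec" (3), from world to camera coordinates, as OpenCV has them; the wrist camera has in their place "T_tool_cam" (4x4, takes a point from camera to tool coordinates, whose origin is the TCP and whose axes are the flange's). Camera axes: x right, y down, z forward; pixel columns grow to the right and rows downward; lengths in m; the calibration is good to about 2 mm. A picture is of the moment at which its call begins: read the wrist's pose just before it.
- arm.finish_job(): hands the job in; it is judged then, once.
The state is a dict: "time": time; "q": joint angles; "joint_vel": joint speeds; "joint_torque": joint torques, N m; "ee_pos": TCP position; "tcp_rot": TCP orientation; "wrist_force": force on the tool from outside, world axes, zero at the start; "ft_torque": the same for the moment, N m; "opening": finger opening in m; "grasp_force": force on a finger pad.
Only numpy, scipy, OpenCV 4.12 (cv2) and the standard library are available. Lean on these libraries where they do the work, as an engineer would, in place of code of your own. Each camera call takes 0.05 s, during which the arm holds its last target. There are 200 camera calls.

## Working session

There is one attempt and no reset: what is moved stays moved. The work goes in short steps, Python scripts to look and compute and a shell command to move; the robot and the scene stay as the last step left them, time stands still between calls to the robot, and variables do not carry over. Pictures are saved under pics/ and viewed, at most 14 in all, crops included, and the job is handed in when it is done.

```bash
mkdir -p pics; ls
cat > h.py <<'E'
import numpy as np, cv2, pickle
from scipy.spatial.transform import Rotation as R
from rig import observe, imaging, arm
def grab(n):
    s=observe(); c=imaging.read_camera(n)
    if n=="wrist":
        T=np.array(c["T_tool_cam"]); W=np.eye(4); q=s["tcp_rot"]
        W[:3,:3]=R.from_quat([q[1],q[2],q[3],q[0]]).as_matrix(); W[:3,3]=s["ee_pos"]
        M=W@T
    else:
        M=np.eye(4); r=R.from_rotvec(np.ravel(c["rvec"])).as_matrix()
        M[:3,:3]=r.T; M[:3,3]=-r.T@np.ravel(c["tvec"])
    c["M"]=M; return c
def slopes(c,u,v):
    K=np.array(c["intrinsics"]); d=np.array([(u-K[0,2])/K[0,0],(v-K[1,2])/K[1,1]]); s=d.copy()
    for _ in range(20): s=d/(1+c["k1"]*(s@s))
    return s
def onz(c,u,v,z):
    d=c["M"][:3,:3]@np.append(slopes(c,u,v),1); o=c["M"][:3,3]
    return o+d*(z-o[2])/d[2]
def atrange(c,u,v):
    return (c["M"]@np.append(np.append(slopes(c,u,v),1)*c["range_z"][int(v),int(u)],1))[:3]
def cloud(c):
    K=np.array(c["intrinsics"]);v,u=np.mgrid[:480,:640]
    d=np.stack([(u-K[0,2])/K[0,0],(v-K[1,2])/K[1,1]],-1); s=d.copy()
    for _ in range(20): s=d/(1+c["k1"]*(s**2).sum(-1,keepdims=True))
    p=np.concatenate([s,np.ones((480,640,1))],-1)*c["range_z"][...,None]
    return p@c["M"][:3,:3].T+c["M"][:3,3]
def save(c,f,crop=None,k=1):
    im=c["img"][...,::-1]
    if crop: a,b,w,h=crop; im=im[b:b+h,a:a+w]
    cv2.imwrite("pics/"+f,cv2.resize(im,None,fx=k,fy=k,interpolation=cv2.INTER_CUBIC))
E
python3 - <<'E'
from h import *
print(observe(),arm.hold_point_z)
for n in("scene","top"):
    c=grab(n); save(c,n+"0.png"); pickle.dump(c,open(n+"0.pkl","wb")); print(n,c["M"],c["intrinsics"],c["k1"])
E
```

```text
pics
{'time': 0.0, 'q': array([ 9.84011269e-01,  5.33762228e-02,  1.61429752e+00,  1.20259900e-05,
        1.47599339e+00, -1.18999026e-01]), 'joint_vel': array([-7.74080276e-04, -1.05437348e-03, -1.36630952e-03,  1.04295689e-03,
       -3.09074745e-03, -1.07269351e-05]), 'joint_torque': array([-5.65996088e-04, -3.93687129e+01, -3.70170379e+01, -1.24251210e-04,
        7.03686746e-03, -3.35968565e-06]), 'ee_pos': array([0.28143305, 0.55728276, 0.19944898]), 'tcp_rot': array([-3.64099949e-04,  2.31766720e-01,  9.72770842e-01, -9.71252772e-04]), 'wrist_force': array([-0.64776483,  0.94890821, -0.43020371]), 'ft_torque': array([-0.00286682, -0.07590986,  0.00114467]), 'grasp_force': 0.0, 'opening': 0.08531452602578418} 0.0187
scene [[-0.91589253  0.29986254 -0.266877    0.85040546]
 [ 0.40097244  0.65189095 -0.64362977  0.67190896]
 [-0.01902576 -0.69650602 -0.71729867  0.8504449 ]
 [ 0.          0.          0.          1.        ]] [[517.18961623   0.         316.0223527 ]
 [  0.         517.18961623 236.0635427 ]
 [  0.           0.           1.        ]] -0.12674385013797768
top [[-0.02263878 -0.98099251  0.19272046  0.21765331]
 [-0.99964667  0.01952625 -0.01803482 -0.02733662]
 [ 0.01392892 -0.19306065 -0.98108795  1.71338443]
 [ 0.          0.          0.          1.        ]] [[621.81558197   0.         316.94724813]
 [  0.         621.81558197 239.24546597]
 [  0.           0.           1.        ]] -0.20148675559019605
```

View pics/top0.png

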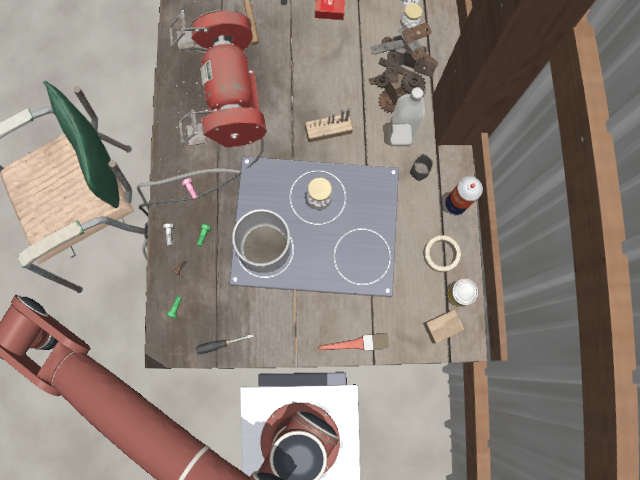

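View pics/scene0.png

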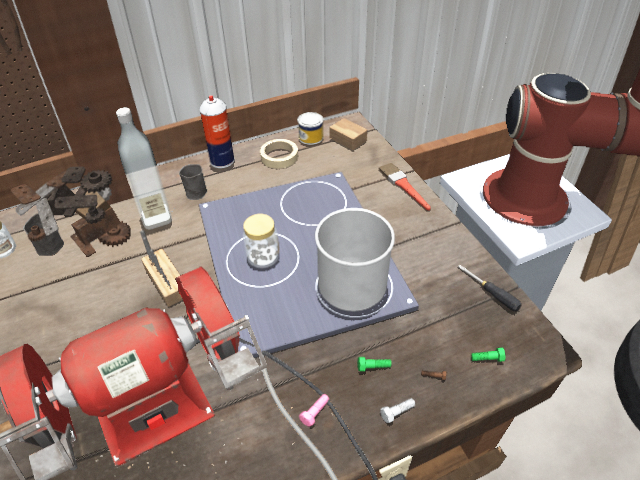

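Top view: the pot is in the near-left ring (262,240), the jar is in the far ring (319,192), and the near-right ring (362,257) is free.
Bolt candidates, top view pixels: plain steel (168,235), green (203,234) and (175,306), pink (190,188), brown (180,267). The brown one is the smaller bolt, so the plain steel one should be the target. I'll check it in a close crop.

Run:
```python
from h import *
from scipy.optimize import least_squares
t=pickle.load(open("top0.pkl","rb"));s=pickle.load(open("scene0.pkl","rb"))
def fit(p):
    f=lambda x:np.hypot(p[:,0]-x[0],p[:,1]-x[1])-x[2]
    r=least_squares(f,[*p[:,:2].mean(0),.07],loss="soft_l1",f_scale=.002);return r.x,np.abs(r.fun).mean(),len(p)
for n,c,(u,v) in(("top",t,(362,257)),("scene",s,(314,203))):
    g0=onz(c,u,v,.018); g=c["img"].min(-1)
    uv=np.argwhere(g>150)[:,::-1]; p=np.array([onz(c,*q,.018) for q in uv])
    d=np.hypot(*(p-g0)[:,:2].T); print(n,g0,fit(p[(d>.06)&(d<.095)]))
for n,c in(("top",t),("scene",s)):
    P=cloud(c); z=P[...,2]; m=(z>.14)&(z<.20)&(np.hypot(P[...,0]-.37,P[...,1]-.12)<.13)
    q=P[m]; print(n,"pot rim",len(q),np.percentile(q[:,2],[5,50,95]),fit(q))
from itertools import product
# corner screws top
for uv in((247,162),(393,172),(235,281),(388,290)): print(uv,onz(t,*uv,.018))
for uv in((166,227),(170,245),(183,262),(176,273)): print(uv,onz(t,*uv,.012),atrange(t,*uv))
for uv in((387,415),(412,403)): print(uv,onz(s,*uv,.012),atrange(s,*uv))
a=s["img"][330:440,360:520,::-1];b=t["img"][200:310,130:230,::-1]
r=lambda i:cv2.resize(i,(400,int(i.shape[0]*400/i.shape[1])),interpolation=cv2.INTER_CUBIC)
a,b=r(a),r(b);h=max(len(a),len(b));o=np.zeros((h,800,3),np.uint8);o[:len(a),:400]=a;o[:len(b),400:]=b
cv2.imwrite("pics/bolts.png",o)
```

```text
top [ 0.49809762 -0.18213971  0.018     ] (array([ 0.49912233, -0.18128018,  0.07957585]), np.float64(0.008376863783927633), 2009)
scene [ 0.50083966 -0.17813486  0.018     ] (array([ 0.50104827, -0.17802144,  0.07929415]), np.float64(0.008532885717466292), 1904)
top pot rim 111 [0.1452555  0.16857467 0.17378072] (array([0.52797759, 0.08684682, 0.0694305 ]), np.float64(0.0013049662245298167), 111)
scene pot rim 369 [0.14196932 0.15959911 0.16836349] (array([0.53484345, 0.08664764, 0.0720602 ]), np.float64(0.001029459304328792), 369)
(247, 162) [0.77983402 0.13648476 0.018     ]
(393, 172) [ 0.74234703 -0.28046323  0.018     ]
(235, 281) [0.43818265 0.16946518 0.018     ]
(388, 290) [ 0.40456336 -0.25068289  0.018     ]
(166, 227) [0.59559592 0.36693075 0.012     ] [0.59086644 0.36199698 0.03329073]
(170, 245) [0.54361721 0.35416377 0.012     ] [ 0.54671929  0.35779437 -0.00419145]
(183, 262) [0.49466556 0.31621313 0.012     ] [0.49590768 0.31775361 0.00437101]
(176, 273) [0.46400789 0.33554332 0.012     ] [0.46319275 0.33434262 0.01762957]
(387, 415) [0.59920968 0.36111498 0.012     ] [0.60339844 0.36629757 0.02598132]
(412, 403) [0.54904559 0.35986701 0.012     ] [0.54971399 0.36055911 0.01385963]
```

View pics/bolts.png

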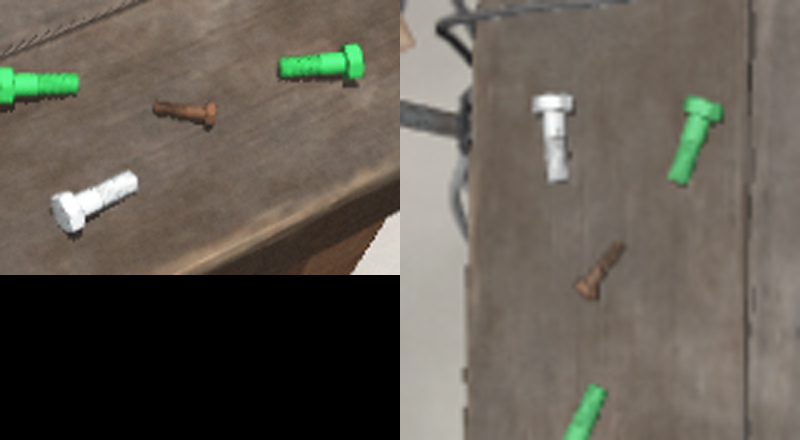

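The crop confirms it: the large plain steel bolt lies head-far at top view (168,235) and scene (397,410). The brown bolt is clearly smaller, and the green and pink ones are decoys. I'll move above the pot's right rim now and refine from there.

```bash
python3 -m crank '[[[0,0,-0.3,0,0,-0.05],[0,0,-0.67,0,0,-0.1],[0,0,-0.67,0,0,-0.149],[0,0,-0.67,0,0,-0.149]]]' 60 40
for i in 1; do python3 -m crank '[[[-0.2,-0.45,0,0,0,0],[-0.413,-0.897,0,0,0,0],[-0.413,-0.897,0,0,0,0]]]'
python3 -m crank '[[[-0.2,-0.45,0,0,0,0],[-0.413,-0.897,0,0,0,0],[-0.413,-0.897,0,0,0,0]]]'
python3 -m crank '[[[-0.2,-0.45,0,0,0,0],[-0.413,-0.897,0,0,0,0],[-0.413,-0.897,0,0,0,0]]]'
python3 -m crank '[[[-0.2,-0.45,0,0,0,0],[-0.413,-0.897,0,0,0,0],[-0.413,-0.897,0,0,0,0],[-0.413,-0.897,0,0,0,0]]]'; done
python3 - <<'E'
from h import *
print(observe()["ee_pos"],observe()["tcp_rot"])
c=grab("wrist");save(c,"w1.png");pickle.dump(c,open("w1.pkl","wb"));print(c["M"])
E
```

```text
time: 0.6
ee_pos: [0.2818, 0.5578, 0.3013]
tcp_rot: [0.0, 0.001, 1.0, 0.0]
wrist_force: [0.4, -0.5, 0.2]
opening: 0.0599
grasp_force: 0.0
time: 0.98
ee_pos: [0.3442, 0.4205, 0.2992]
tcp_rot: [-0.001, 0.003, 1.0, -0.001]
wrist_force: [-0.0, 0.0, -0.0]
opening: 0.06
grasp_force: 0.0
time: 1.35
ee_pos: [0.4061, 0.2859, 0.2993]
tcp_rot: [-0.001, 0.003, 1.0, -0.001]
wrist_force: [0.5, 0.4, -0.6]
opening: 0.0598
grasp_force: 0.0
time: 1.72
ee_pos: [0.4679, 0.1514, 0.2991]
tcp_rot: [-0.002, 0.003, 1.0, -0.001]
wrist_force: [-1.1, 0.1, 1.1]
opening: 0.0603
grasp_force: 0.0
time: 2.22
ee_pos: [0.5294, 0.0184, 0.2989]
tcp_rot: [-0.002, 0.002, 1.0, 0.0]
wrist_force: [0.8, -0.3, -0.2]
opening: 0.0597
grasp_force: 0.0
[0.52935762 0.01835108 0.29894981] [-2.00520274e-03  2.43164206e-03  9.99995002e-01  2.51011818e-04]
[[ 3.61951114e-03  9.57291139e-01  2.89103051e-01  4.55918413e-01]
 [ 9.99993436e-01 -3.51317992e-03 -8.86712821e-04  1.80854401e-02]
 [ 1.66828705e-04  2.89104363e-01 -9.57297571e-01  4.72409825e-01]
 [ 0.00000000e+00  0.00000000e+00  0.00000000e+00  1.00000000e+00]]
```

View pics/w1.png

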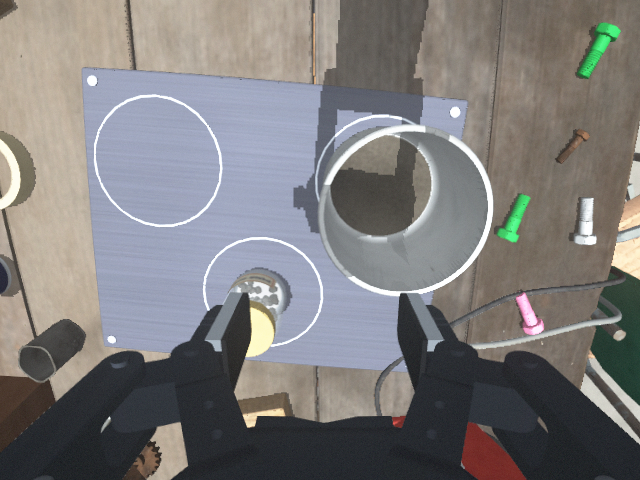

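Wrist view: the free ring is at about (157,160). The pot's rim is centred near (405,210) and its inner floor near (381,185). The steel bolt runs from its shank tip (586,199) to its head (584,240). Now I'll fit the positions and check heights from two views.

```bash
cat >> h.py <<'E'
from scipy.optimize import least_squares
def tri(*cv):
    A=np.zeros((3,3));b=np.zeros(3)
    for c,u,v in cv:
        d=c["M"][:3,:3]@np.append(slopes(c,u,v),1);d/=np.linalg.norm(d);Q=np.eye(3)-np.outer(d,d);A+=Q;b+=Q@c["M"][:3,3]
    return np.linalg.solve(A,b)
def circ(c,pts,z):
    p=np.array([onz(c,*q,z) for q in pts]);f=lambda x:np.hypot(p[:,0]-x[0],p[:,1]-x[1])-x[2]
    r=least_squares(f,[*p[:,:2].mean(0),.07]);return r.x.round(4),np.abs(r.fun).max().round(4)
E
python3 - <<'E'
from h import *
w=pickle.load(open("w1.pkl","rb"));t=pickle.load(open("top0.pkl","rb"));s=pickle.load(open("scene0.pkl","rb"))
print("ring w",circ(w,[(94,160),(221,164),(157,95),(160,226)],.018),"t",circ(t,[(334,256),(391,257),(363,229),(362,284)],.018))
print("rim w",circ(w,[(318,210),(493,203),(408,125),(405,295)],.169),"t",circ(t,[(233,240),(291,240),(262,210),(262,271)],.169), "s",circ(s,[(316,240),(393,242),(355,210),(355,270)],.169))
print("floor w",circ(w,[(331,187),(432,184),(385,133),(380,237)],.021))
print("tri ring",tri((w,157.5,160.5),(t,362.5,256.5),(s,314,204)),"rim",tri((w,405.5,209),(t,262,240),(s,354.5,240)))
print("bolt head",tri((w,584.5,236),(t,166.7,225.5),(s,388,414)),"tip",tri((w,586,199),(t,169.5,245),(s,413,403)))
for q in((584,238),(585,225),(586,200)):print(onz(w,*q,.012))
E
```

```text
ring w (array([ 0.5011, -0.183 ,  0.0785]), np.float64(0.0)) t (array([ 0.5001, -0.1838,  0.0783]), np.float64(0.001))
rim w (array([0.5301, 0.0856, 0.0724]), np.float64(0.0003)) t (array([0.5213, 0.0836, 0.0762]), np.float64(0.0026)) s (array([0.5352, 0.0948, 0.0731]), np.float64(0.0031))
floor w (array([0.5311, 0.0872, 0.0618]), np.float64(0.0011))
tri ring [ 0.49938958 -0.18422299  0.00998604] rim [0.52770934 0.08599281 0.15255837]
bolt head [0.59769581 0.36198784 0.01334829] tip [0.54608226 0.357568   0.00555441]
[0.59909122 0.36031743 0.012     ]
[0.58134835 0.35817055 0.012     ]
[0.54821318 0.35307779 0.012     ]
```

Ring at (0.5005, -0.1835), pot at (0.530, 0.086). The TCP is already over the right rim, so I'll descend and pinch.

```bash
python3 -m crank '[[[0,0,0.3,0,0,0],[0,0,0.6,0,0,0],[0,0,0.7,0,0,0],[0,0,0.7,0,0,0]]]'
python3 -m crank '[[[0,0,0.15,0,0,0],[0,0,0.3,0,0,0],[0,0,0.38,0,0,0],[0,0,0.38,0,0,0],[0,0,0.38,0,0,0]]]'
python3 -m crank '[[[0,0,0,0,0,0],[0,0,0,0,0,0],[0,0,0,0,0,0],[0,0,0,0,0,0],[0,0,0,0,0,0]]]' 0 30
python3 -m crank '[[[0,0,0,0,0,0],[0,0,0,0,0,0],[0,0,0,0,0,0]]]'
```

```text
time: 2.78
ee_pos: [0.529, 0.0206, 0.1954]
tcp_rot: [-0.001, -0.0, 1.0, 0.0]
wrist_force: [0.0, 0.2, 1.4]
opening: 0.0596
grasp_force: 0.0
time: 3.4
ee_pos: [0.5308, 0.0197, 0.1409]
tcp_rot: [0.001, -0.0, 1.0, -0.0]
wrist_force: [-0.0, -0.4, 0.1]
opening: 0.0604
grasp_force: 0.0
time: 4.03
ee_pos: [0.5297, 0.0197, 0.1392]
tcp_rot: [-0.0, -0.0, 1.0, 0.0]
wrist_force: [-0.0, 0.3, 0.3]
opening: -0.0002
grasp_force: 0.0
time: 4.4
ee_pos: [0.5298, 0.0197, 0.1392]
tcp_rot: [-0.0, -0.0, 1.0, 0.0]
wrist_force: [-0.0, 0.2, 0.1]
opening: 0.0
grasp_force: 0.0
```

Run:
```python
from h import *
c=grab("wrist");s=grab("scene");pickle.dump((c,s),open("a.pkl","wb"))
a=c["img"];b=s["img"][140:380,220:540];b=cv2.resize(b,(400,300),interpolation=cv2.INTER_CUBIC);a=cv2.resize(a,(400,300))
cv2.imwrite("pics/a.png",np.hstack([a,b])[...,::-1])
```

```text
(no output)
```

View pics/a.png

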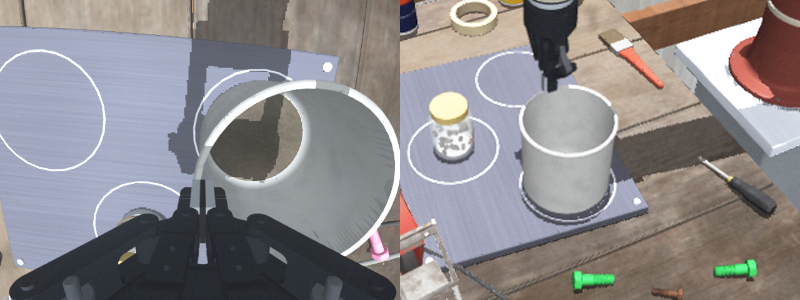

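The fingers read fully closed although they look to be at the rim, so I'll look closer.

Run:
```python
from h import *
c,s=pickle.load(open("a.pkl","rb"))
a=cv2.resize(c["img"][100:480,200:500],(474,600),interpolation=cv2.INTER_CUBIC)
b=cv2.resize(s["img"][150:370,300:420],(326,600),interpolation=cv2.INTER_CUBIC)
cv2.imwrite("pics/b.png",np.hstack([a,b])[...,::-1])
# project TCP, fingertip into cameras
for cc in(c,s):
    for z in(.139,.158,.169):
        p=np.linalg.inv(cc["M"])@[.5298,.0197,z,1];x=p[:2]/p[2];x=x*(1+cc["k1"]*x@x);K=np.array(cc["intrinsics"]);print(z,K[0,0]*x[0]+K[0,2],K[1,1]*x[1]+K[1,2])
print(observe()["opening"])
```

```text
0.139 324.8985064146239 276.68174406668584
0.158 324.9942116420544 293.479555332618
0.169 325.05934102862017 304.9340084340497
0.139 339.2642634165849 222.93990612726554
0.158 339.39121112325154 215.93560006265994
0.169 339.4657700723047 211.7939793623296
8.558249936830464e-05
```

View pics/b.png

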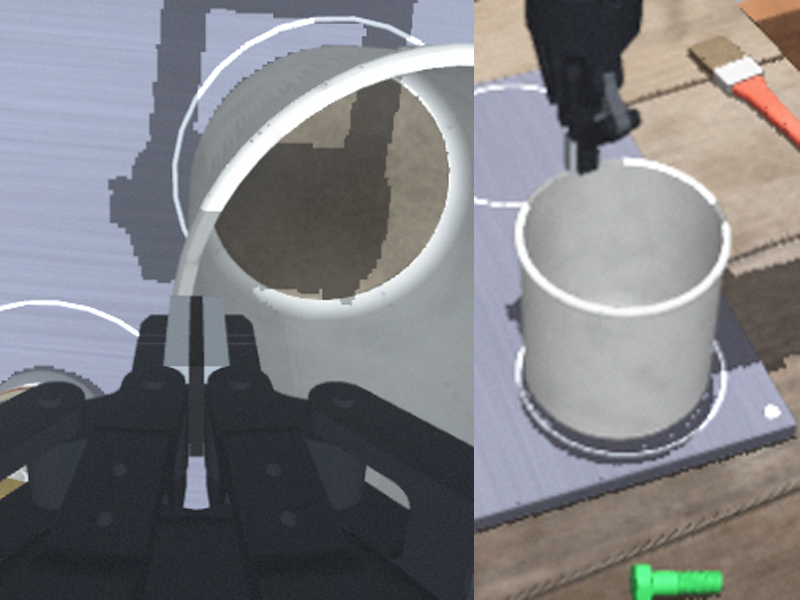

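Run:
```python
from h import *
c,s=pickle.load(open("a.pkl","rb"));w=pickle.load(open("w1.pkl","rb"))
P=cloud(c)
f=lambda x,y:(int(200+x*300/474),int(100+y*380/600))
for n,(x,y) in dict(rim=(225,190),rim2=(300,115),grey=(190,262),padL=(182,320),padLt=(182,300),padR=(214,320),gap=(197,320),gap2=(197,420),fl=(150,330)).items():
    u,v=f(x,y);print(n,u,v,P[v,u].round(4), P[v,u-3:u+4,2].round(3))
print("board",P[100:120,20:60].reshape(-1,3).mean(0))
u,v=f(330,250);print("floor",P[v,u])
Q=cloud(s);u,v=339,212;print("scene tip",Q[205:225,336:343,2].round(3)[::3])
```

```text
rim 342 220 [0.4932 0.0262 0.1685] [0.169 0.169 0.168 0.168 0.169 0.168 0.167]
rim2 389 172 [0.4744 0.0437 0.1686] [0.17  0.169 0.169 0.169 0.167 0.168 0.168]
grey 320 265 [0.4556 0.0191 0.3123] [0.17  0.168 0.169 0.312 0.169 0.169 0.168]
padL 315 302 [0.5192 0.016  0.1873] [0.188 0.187 0.187 0.187 0.187 0.188 0.188]
padLt 315 290 [0.519  0.0157 0.1774] [0.176 0.176 0.177 0.177 0.177 0.177 0.178]
padR 335 302 [0.5188 0.0232 0.188 ] [0.187 0.188 0.186 0.188 0.187 0.186 0.188]
gap 324 302 [0.5193 0.0192 0.187 ] [0.187 0.188 0.186 0.187 0.188 0.188 0.187]
gap2 324 366 [0.5317 0.0193 0.208 ] [0.207 0.208 0.207 0.208 0.207 0.207 0.207]
fl 294 309 [0.5232 0.008  0.185 ] [0.185 0.185 0.185 0.185 0.185 0.185 0.184]
board [ 0.44386375 -0.19987828  0.01984019]
floor [0.56337234 0.08798276 0.02191321]
scene tip [[0.194 0.196 0.196 0.199 0.198 0.215 0.22 ]
 [0.188 0.188 0.186 0.192 0.19  0.192 0.191]
 [0.182 0.181 0.18  0.185 0.183 0.184 0.178]
 [0.172 0.172 0.17  0.175 0.167 0.167 0.157]
 [0.156 0.153 0.154 0.154 0.152 0.152 0.15 ]
 [0.151 0.144 0.145 0.145 0.145 0.144 0.146]
 [0.141 0.139 0.137 0.137 0.137 0.135 0.137]]
```

Run:
```python
from h import *
for f in("w1.pkl","a.pkl"):
    c=pickle.load(open(f,"rb")); c=c[0] if f[0]=="a" else c
    P=cloud(c); tz=c["M"]; T=np.linalg.inv
    # tool coords
    Tt=np.array(c["T_tool_cam"]); W=c["M"]@np.linalg.inv(Tt)
    Q=(P-W[:3,3])@W[:3,:3]
    m=(c["range_z"]>0)&(Q[...,2]<0)&(Q[...,2]>-.06)&(np.abs(Q[...,0])<.03)&(np.abs(Q[...,1])<.06)
    print(f,Tt[:3,3],m.sum(),np.percentile(Q[m],[0,1,5,50,99,100],axis=0).round(4))
    v,u=np.nonzero(m);print(v.min(),v.max())
    for u in(236,242,405,412) if f[0]=="w" else (305,315,324,335,345): print(u,Q[280:330:6,u].round(3).tolist())
```

```text
w1.pkl [ 0.07413231 -0.00053747 -0.1731643 ] 3138 [[-0.0122 -0.0441 -0.06  ]
 [-0.0111 -0.0434 -0.0598]
 [-0.0091 -0.0414 -0.0592]
 [ 0.0064 -0.0302 -0.0504]
 [ 0.0109  0.0425 -0.0364]
 [ 0.0112  0.0433 -0.0348]]
292 373
236 [[-0.114, -0.109, 0.256], [-0.111, -0.103, 0.231], [0.01, -0.035, -0.039], [0.011, -0.033, -0.045], [0.011, -0.032, -0.05], [0.011, -0.031, -0.055], [0.01, -0.031, -0.058], [0.008, -0.03, -0.059], [0.006, -0.03, -0.06]]
242 [[-0.108, -0.098, 0.242], [-0.107, -0.094, 0.223], [0.01, -0.033, -0.038], [0.01, -0.031, -0.044], [0.01, -0.03, -0.049], [0.008, -0.03, -0.049], [0.005, -0.031, -0.049], [0.003, -0.031, -0.05], [0.001, -0.031, -0.05]]
405 [[-0.069, 0.076, 0.153], [-0.07, 0.073, 0.141], [0.01, 0.031, -0.039], [0.011, 0.03, -0.045], [0.009, 0.029, -0.047], [0.007, 0.03, -0.047], [0.005, 0.03, -0.048], [0.003, 0.03, -0.049], [0.001, 0.03, -0.05]]
412 [[-0.068, 0.082, 0.152], [-0.069, 0.079, 0.139], [0.01, 0.034, -0.039], [0.011, 0.032, -0.045], [0.01, 0.032, -0.049], [0.011, 0.03, -0.055], [0.01, 0.03, -0.057], [0.008, 0.03, -0.059], [0.006, 0.03, -0.059]]
a.pkl
[... 610 characters left out ...]
0.058], [0.01, -0.003, -0.062], [0.01, -0.003, -0.066]]
324 [[-0.017, -0.0, 0.034], [-0.017, -0.0, 0.026], [0.01, -0.0, -0.039], [0.011, -0.0, -0.046], [0.01, -0.0, -0.049], [0.011, -0.0, -0.055], [0.01, -0.0, -0.058], [0.01, -0.0, -0.062], [0.01, -0.0, -0.066]]
335 [[-0.036, 0.008, 0.078], [-0.036, 0.007, 0.068], [0.01, 0.004, -0.039], [0.011, 0.004, -0.045], [0.011, 0.003, -0.05], [0.01, 0.003, -0.053], [0.01, 0.003, -0.058], [0.011, 0.003, -0.063], [0.011, 0.003, -0.066]]
345 [[-0.048, 0.016, 0.106], [-0.047, 0.016, 0.092], [-0.046, 0.015, 0.079], [-0.046, 0.014, 0.069], [0.006, 0.008, -0.042], [0.007, 0.007, -0.048], [0.006, 0.007, -0.051], [0.007, 0.007, -0.056], [0.006, 0.007, -0.059]]
```

Both cameras put the real fingertips about 36 mm behind the reported TCP, so the fingers closed above the rim (z = 0.169). I'll reopen, go about 28 mm lower while watching force, and pinch again.

```bash
python3 -m crank '[[[0,0,0,0,0,0],[0,0,0,0,0,0],[0,0,0,0,0,0],[0,0,0,0,0,0],[0,0,0,0,0,0]]]' 60
python3 -m crank '[[[0,0,0.05,0,0,0],[0,0,0.1,0,0,0],[0,0,0.15,0,0,0],[0,0,0.19,0,0,0],[0,0,0.19,0,0,0]]]'
python3 -m crank '[[[0,0,0,0,0,0],[0,0,0,0,0,0],[0,0,0,0,0,0],[0,0,0,0,0,0],[0,0,0,0,0,0]]]' 0 30
python3 -m crank '[[[0,0,0,0,0,0],[0,0,0,0,0,0]]]'
```

```text
time: 5.12
ee_pos: [0.5298, 0.0197, 0.1392]
tcp_rot: [-0.0, -0.0, 1.0, 0.0]
wrist_force: [-0.4, 0.3, -0.3]
opening: 0.06
grasp_force: 0.0
time: 5.75
ee_pos: [0.5292, 0.0198, 0.1098]
tcp_rot: [-0.001, -0.0, 1.0, 0.0]
wrist_force: [-0.9, -0.0, 0.7]
opening: 0.06
grasp_force: 0.0
time: 6.38
ee_pos: [0.53, 0.02, 0.1112]
tcp_rot: [0.0, -0.0, 1.0, 0.0]
wrist_force: [-2.6, 0.9, 3.5]
opening: 0.006
grasp_force: 30.0
time: 6.62
ee_pos: [0.5299, 0.0197, 0.1111]
tcp_rot: [0.0, -0.0, 1.0, 0.0]
wrist_force: [-2.2, 0.2, 4.9]
opening: 0.006
grasp_force: 30.8
```

Gripped. Now slide by (-29.5, -269.5) mm.

```bash
python3 -m crank '[[[0.01,-0.1,0,0,0,0],[0.03,-0.3,0,0,0,0],[0.055,-0.5,0,0,0,0],[0.077,-0.7,0,0,0,0],[0.098,-0.898,0,0,0,0]]]'
python3 -m crank '[[[0.02,-0.2,0,0,0,0],[0.045,-0.4,0,0,0,0],[0.067,-0.6,0,0,0,0],[0.088,-0.8,0,0,0,0],[0.098,-0.898,0,0,0,0]]]'
python3 -m crank '[[[0,0,0,0,0,0],[0,0,0,0,0,0],[0,0,0,0,0,0]]]'
python3 - <<'E'
from h import *
c=grab("wrist");t=grab("top");pickle.dump((c,t),open("d.pkl","wb"))
a=cv2.resize(c["img"],(400,300));b=cv2.resize(t["img"][130:310,220:460],(400,300),interpolation=cv2.INTER_CUBIC)
cv2.imwrite("pics/d.png",np.hstack([a,b])[...,::-1])
E
```

```text
time: 7.25
ee_pos: [0.515, -0.1162, 0.1105]
tcp_rot: [0.0, 0.0, 1.0, 0.0]
wrist_force: [0.3, 1.4, 1.4]
opening: 0.0064
grasp_force: 29.8
time: 7.88
ee_pos: [0.4999, -0.251, 0.1104]
tcp_rot: [0.0, 0.001, 1.0, 0.0]
wrist_force: [0.6, 3.7, 3.8]
opening: 0.0062
grasp_force: 30.3
time: 8.25
ee_pos: [0.5008, -0.2509, 0.112]
tcp_rot: [0.0, -0.0, 1.0, -0.002]
wrist_force: [-1.2, -2.9, 5.8]
opening: 0.0059
grasp_force: 28.7
```

View pics/d.png

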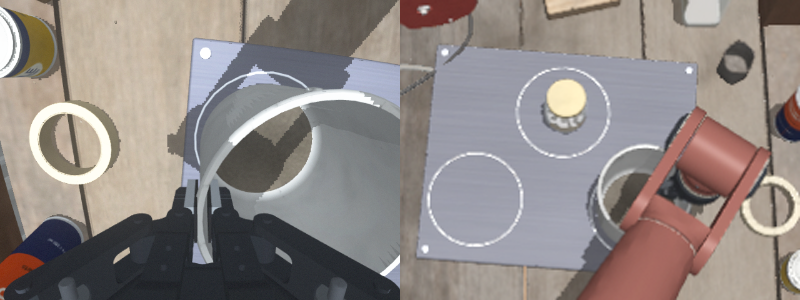

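The pot now stands in the right ring. I'll release, lift clear and check it from above.

```bash
python3 -m crank '[[[0,0,0,0,0,0],[0,0,0,0,0,0],[0,0,0,0,0,0],[0,0,0,0,0,0],[0,0,0,0,0,0]]]' 55
python3 -m crank '[[[0,0,-0.15,0,0,0],[0,0,-0.4,0,0,0],[0,0,-0.7,0,0,0],[0,0,-1,0,0,0],[0,0,-1,0,0,0]]]'
python3 -m crank '[[[0,0.3,-0.4,0,0,0],[0,0.6,-0.6,0,0,0],[0,0.9,-0.6,0,0,0],[0,0.9,-0.6,0,0,0],[0,0.9,-0.6,0,0,0]]]' 85
python3 - <<'E'
from h import *
c=grab("wrist");pickle.dump(c,open("e.pkl","wb"));save(c,"e.png")
E
```

```text
time: 8.98
ee_pos: [0.5004, -0.2496, 0.1106]
tcp_rot: [-0.0, -0.0, 1.0, 0.0]
wrist_force: [0.7, 0.3, -0.7]
opening: 0.0552
grasp_force: 0.0
time: 9.6
ee_pos: [0.5025, -0.2511, 0.2664]
tcp_rot: [0.004, -0.0, 1.0, -0.003]
wrist_force: [-0.3, 0.8, 0.0]
opening: 0.0544
grasp_force: 0.0
time: 10.22
ee_pos: [0.5001, -0.1148, 0.3492]
tcp_rot: [-0.001, -0.0, 1.0, 0.0]
wrist_force: [0.3, -0.9, 0.3]
opening: 0.0854
grasp_force: 0.0
```

View pics/e.png

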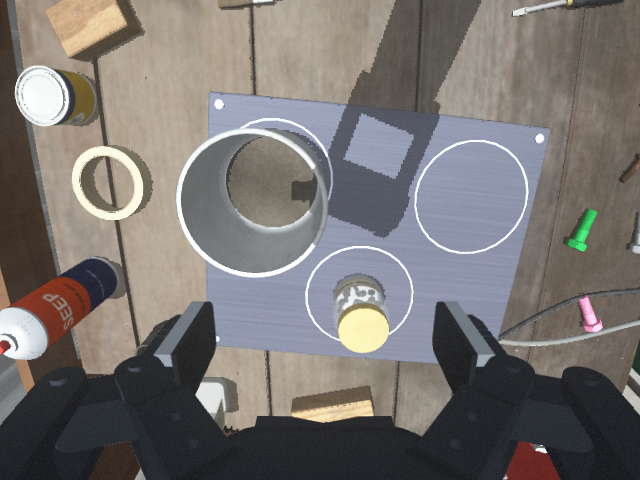

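The pot looks to be inside the ring, with the rim at (177–328, 129–276) and the ring's arc top at (275,119). I'll check that numerically while moving above the bolt.

```bash
python3 - <<'E'
from h import *
c=pickle.load(open("e.pkl","rb"))
print("rim",circ(c,[(177,205),(328,200),(250,129),(257,276)],.169),"floor",circ(c,[(226,182),(318,182),(275,136),(272,228)],.021))
print("ring",circ(c,[(275,119),(331,175),(300,126),(318,142),(252,122)],.018))
E
python3 -m crank '[[[-0.04,0.3,0,0,0,0],[-0.112,0.787,0,0,0,0],[-0.112,0.787,0,0,0,0]]]'
python3 -m crank '[[[-0.04,0.3,0,0,0,0],[-0.112,0.787,0,0,0,0],[-0.112,0.787,0,0,0,0]]]'
python3 -m crank '[[[-0.04,0.3,0,0,0,0],[-0.112,0.787,0,0,0,0],[-0.112,0.787,0,0,0,0]]]'
python3 -m crank '[[[-0.04,0.3,0.3,0,0,0],[-0.112,0.787,0.6,0,0,0],[-0.112,0.787,0.8,0,0,0],[-0.112,0.787,1,0,0,0],[-0.112,0.787,1,0,0,0]]]'
python3 - <<'E'
from h import *
c=grab("wrist");pickle.dump(c,open("f.pkl","wb"));save(c,"f.png",(220,140,200,150),4);print(observe()["ee_pos"])
E
```

```text
rim (array([ 0.5046, -0.1838,  0.0721]), np.float64(0.0005)) floor (array([ 0.506 , -0.1844,  0.0615]), np.float64(0.0002))
ring (array([ 0.5008, -0.1834,  0.0776]), np.float64(0.0004))
time: 10.65
ee_pos: [0.5173, 0.0048, 0.3496]
tcp_rot: [-0.001, -0.001, 1.0, 0.0]
wrist_force: [0.3, -0.9, 0.7]
opening: 0.0848
grasp_force: 0.0
time: 11.02
ee_pos: [0.5342, 0.1226, 0.3495]
tcp_rot: [-0.001, -0.001, 1.0, -0.0]
wrist_force: [0.8, -0.6, 0.6]
opening: 0.0851
grasp_force: 0.0
time: 11.4
ee_pos: [0.5512, 0.2402, 0.3494]
tcp_rot: [-0.001, -0.001, 1.0, -0.001]
wrist_force: [0.9, -0.7, -0.2]
opening: 0.0851
grasp_force: 0.0
time: 12.02
ee_pos: [0.5665, 0.3547, 0.1963]
tcp_rot: [-0.003, 0.001, 1.0, -0.002]
wrist_force: [0.2, 0.0, -0.3]
opening: 0.0852
grasp_force: 0.0
[0.56774674 0.35535543 0.19939803]
```

View pics/f.png

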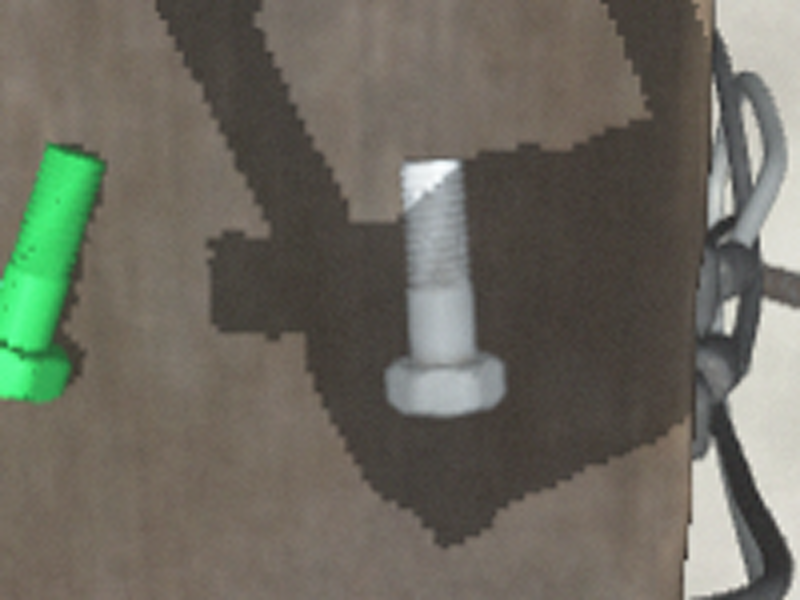

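Pot centre is (0.505, -0.184) against ring centre (0.501, -0.183), so the base is inside with about 10 mm to spare. In the crop the steel bolt runs from its tip (432,160) to its head (445,415), with the shank middle at (440,290).

Run:
```python
from h import *
c=pickle.load(open("f.pkl","rb"));w=pickle.load(open("w1.pkl","rb"))
f=lambda x,y:(220+x/4,140+y/4)
for q in((433,165),(437,230),(440,290),(442,335),(445,385),(300,460)):print(q,onz(c,*f(*q),.018).round(4),atrange(c,*f(*q)).round(4))
print("two-view head",tri((c,*f(445,385)),(w,584.5,238)),"tip",tri((c,*f(432,162)),(w,586,199)))
o=observe();print(o["ee_pos"],o["tcp_rot"])
```

```text
(433, 165) [0.5458 0.3575 0.018 ] [0.5462 0.3575 0.0153]
(437, 230) [0.5611 0.3584 0.018 ] [0.5614 0.3584 0.0166]
(440, 290) [0.5756 0.3592 0.018 ] [0.5756 0.3592 0.0182]
(442, 335) [0.5866 0.3597 0.018 ] [0.5863 0.3597 0.0193]
(445, 385) [0.5992 0.3605 0.018 ] [0.5968 0.3604 0.026 ]
(300, 460) [0.6184 0.325  0.018 ] [ 0.6259  0.3232 -0.0029]
two-view head [0.59977449 0.36059401 0.01282647] tip [0.54750631 0.35725157 0.0058866 ]
[0.56774674 0.35535543 0.19939803] [-1.18306490e-03  9.11045665e-04  9.99998406e-01 -9.78949792e-04]
```

```bash
python3 -m crank '[[[-0.04,0.025,0.2,0,0,-0.018],[-0.04,0.025,0.5,0,0,-0.018],[-0.04,0.025,0.8,0,0,-0.018],[-0.04,0.025,1,0,0,-0.018],[-0.04,0.025,1,0,0,-0.018]]]' 35
python3 -m crank '[[[0,0,0.12,0,0,0],[0,0,0.24,0,0,0],[0,0,0.34,0,0,0],[0,0,0.4,0,0,0],[0,0,0.4,0,0,0]]]'
python3 - <<'E'
from h import *
c=grab("wrist");pickle.dump(c,open("g.pkl","wb"))
Tt=np.array(c["T_tool_cam"]); W=c["M"]@np.linalg.inv(Tt);P=cloud(c);Q=(P-W[:3,3])@W[:3,:3]
for u in range(250,400,10): 
    m=(np.abs(Q[250:330,u,0]-.01)<.003)&(Q[250:330,u,2]<-.01); print(u,Q[250:330,u][m][:3].round(3).tolist(),P[250:330,u,2][m].min(initial=9).round(4))
save(c,"g.png",(220,140,200,200),3); print(observe()["ee_pos"])
E
```

```text
time: 12.7
ee_pos: [0.5733, 0.3597, 0.0499]
tcp_rot: [-0.001, -0.028, 1.0, -0.001]
wrist_force: [-1.0, 0.2, -0.4]
opening: 0.0351
grasp_force: 0.0
time: 13.32
ee_pos: [0.5727, 0.3609, -0.0106]
tcp_rot: [-0.001, -0.028, 1.0, -0.0]
wrist_force: [-0.9, -0.5, 0.6]
opening: 0.035
grasp_force: 0.0
250 [[0.012, -0.035, -0.01], [0.01, -0.035, -0.01], [0.01, -0.034, -0.011]] -0.0004
260 [[0.013, -0.03, -0.011], [0.012, -0.03, -0.011], [0.012, -0.03, -0.01]] -0.0005
270 [[0.012, -0.025, -0.01], [0.012, -0.025, -0.01], [0.011, -0.025, -0.011]] -0.0005
280 [[0.013, -0.021, -0.011], [0.012, -0.021, -0.011], [0.011, -0.021, -0.01]] -0.0005
290 [[0.012, -0.016, -0.01], [0.012, -0.016, -0.011], [0.01, -0.016, -0.01]] -0.0006
300 [[0.011, -0.011, -0.011], [0.011, -0.012, -0.01], [0.01, -0.012, -0.011]] -0.0005
310 [[0.013, -0.006, -0.026], [0.012, -0.006, -0.026], [0.011, -0.006, -0.025]] 0.0145
320 [[0.013, -0.002, -0.027], [0.012, -0.002, -0.026], [0.011, -0.002, -0.025]] 0.0148
330 [[0.012, 0.002, -0.024], [0.012, 0.002, -0.025], [0.012, 0.002, -0.025]] 0.0131
340 [[0.012, 0.007, -0.011], [0.012, 0.007, -0.011], [0.011, 0.007, -0.011]] -0.0005
350 [[0.012, 0.011, -0.01], [0.011, 0.011, -0.011], [0.01, 0.011, -0.01]] -0.0005
360 [[0.013, 0.016, -0.01], [0.012, 0.016, -0.012], [0.01, 0.016, -0.011]] -0.0005
370 [[0.013, 0.021, -0.011], [0.012, 0.021, -0.01], [0.01, 0.021, -0.01]] -0.0004
380 [[0.012, 0.025, -0.011], [0.012, 0.025, -0.011], [0.011, 0.025, -0.012]] -0.0004
390 [[0.011, 0.03, -0.011], [0.01, 0.03, -0.011], [0.009, 0.03, -0.01]] -0.0002
[ 0.57330952  0.36126244 -0.00965479]
```

View pics/g.png

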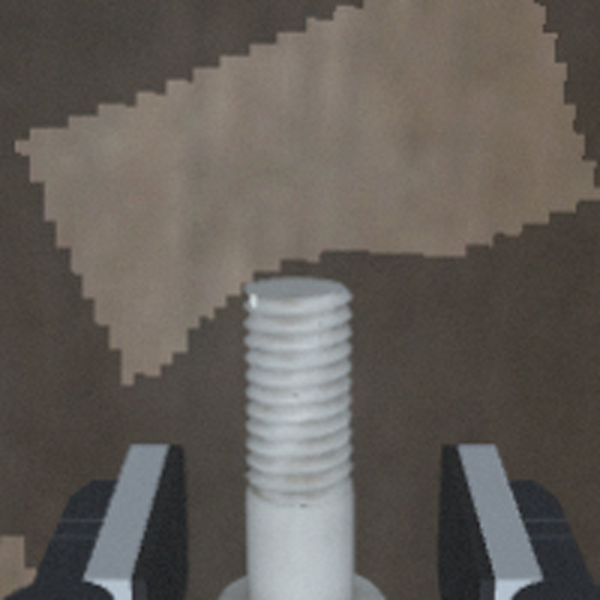

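The fingers straddle the shank and the bolt axis at x≈300 is nearly centred between the pads (155 and 475). The pad tips are still about 25 mm above the bench. I'll go 20 mm lower in steps, then close.

```bash
python3 -m crank '[[[0,0,0.03,0,0,0],[0,0,0.06,0,0,0],[0,0,0.09,0,0,0],[0,0,0.09,0,0,0]]]'
python3 -m crank '[[[0,0,0.02,0,0,0],[0,0,0.035,0,0,0],[0,0,0.04,0,0,0],[0,0,0.04,0,0,0]]]'
python3 - <<'E'
from h import *
c=grab("wrist");P=cloud(c)
for u in(265,270,274,375,380,384): print(u,P[280:320:4,u,2].round(3))
E
```

```text
time: 13.88
ee_pos: [0.573, 0.361, -0.0235]
tcp_rot: [-0.001, -0.028, 1.0, -0.0]
wrist_force: [0.0, -0.2, -0.8]
opening: 0.035
grasp_force: 0.0
time: 14.38
ee_pos: [0.5735, 0.3612, -0.0288]
tcp_rot: [-0.0, -0.028, 1.0, -0.0]
wrist_force: [0.3, -0.3, 0.0]
opening: 0.035
grasp_force: 0.0
265 [-0.    -0.     0.007  0.01   0.014  0.018  0.021  0.025  0.027  0.028]
270 [-0.001 -0.001  0.007  0.011  0.015  0.019  0.02   0.023  0.026  0.029]
274 [ 0.    -0.     0.008  0.011  0.014  0.017  0.021  0.023  0.027  0.027]
375 [-0.    -0.001  0.006  0.011  0.014  0.017  0.021  0.023  0.027  0.028]
380 [-0.001  0.001  0.007  0.012  0.015  0.018  0.021  0.025  0.027  0.029]
384 [-0.001 -0.     0.007  0.01   0.014  0.017  0.021  0.023  0.026  0.03 ]
```

```bash
python3 -m crank '[[[0,0,0,0,0,0],[0,0,0,0,0,0],[0,0,0,0,0,0],[0,0,0,0,0,0],[0,0,0,0,0,0]]]' 0 60
python3 -m crank '[[[0,0,-0.1,0,0,0],[0,0,-0.3,0,0,0],[0,0,-0.6,0,0,0],[0,0,-1,0,0,0],[0,0,-1,0,0,0]]]'
python3 -m crank '[[[0,0,-0.3,0,0,0],[0,0,-0.6,0,0,0],[0,0,-1,0,0,0],[0,0,-1,0,0,0]]]'
```

```text
time: 15.05
ee_pos: [0.5737, 0.3613, -0.0285]
tcp_rot: [0.0, -0.028, 1.0, 0.0]
wrist_force: [-1.0, -1.3, 2.8]
opening: 0.0135
grasp_force: 58.4
time: 15.68
ee_pos: [0.5775, 0.3634, 0.1299]
tcp_rot: [0.006, -0.029, 1.0, 0.003]
wrist_force: [0.7, 0.4, -1.3]
opening: 0.0135
grasp_force: 58.4
time: 16.18
ee_pos: [0.5758, 0.3625, 0.2787]
tcp_rot: [0.005, -0.028, 1.0, 0.002]
wrist_force: [-0.2, -0.4, -0.8]
opening: 0.0136
grasp_force: 58.4
```

Bolt held. Carry it over the pot.

```bash
python3 -m crank '[[[0.03,-0.2,0,0,0,0],[0.09,-0.5,0,0,0,0],[0.14,-0.75,0,0,0,0],[0.166,-0.9,0,0,0,0]]]'
python3 -m crank '[[[0.05,-0.3,0,0,0,0],[0.11,-0.6,0,0,0,0],[0.166,-0.9,0,0,0,0],[0.166,-0.9,0,0,0,0]]]'
python3 -m crank '[[[0.05,-0.3,0,0,0,0],[0.11,-0.6,0,0,0,0],[0.166,-0.9,0,0,0,0],[0.166,-0.9,0,0,0,0]]]'
python3 -m crank '[[[0.05,-0.3,0,0,0,0],[0.11,-0.6,0,0,0,0],[0.15,-0.8,0,0,0,0],[0.166,-0.9,0,0,0,0],[0.166,-0.9,0,0,0,0]]]'
python3 - <<'E'
from h import *
c=grab("wrist");save(c,"h.png");o=observe();print(o["ee_pos"],o["opening"],o["grasp_force"])
E
```

```text
time: 16.68
ee_pos: [0.5553, 0.2235, 0.2693]
tcp_rot: [-0.001, -0.028, 1.0, -0.0]
wrist_force: [-0.1, 0.4, -0.9]
opening: 0.0134
grasp_force: 58.6
time: 17.18
ee_pos: [0.5387, 0.0868, 0.2703]
tcp_rot: [-0.001, -0.027, 1.0, -0.0]
wrist_force: [0.9, -0.5, -1.0]
opening: 0.0135
grasp_force: 58.7
time: 17.68
ee_pos: [0.5218, -0.0486, 0.2704]
tcp_rot: [-0.0, -0.027, 1.0, 0.0]
wrist_force: [1.3, -0.1, -1.0]
opening: 0.0138
grasp_force: 58.9
time: 18.3
ee_pos: [0.5051, -0.1829, 0.2708]
tcp_rot: [-0.0, -0.028, 1.0, 0.001]
wrist_force: [-0.4, -0.2, -2.1]
opening: 0.0135
grasp_force: 59.0
[ 0.5051104  -0.18240086  0.27092716] 0.013326377617249027 59.04040038585663
```

View pics/h.png

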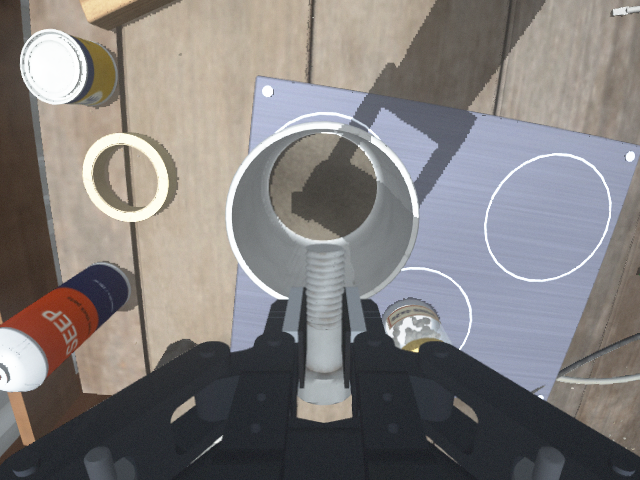

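Run:
```python
from h import *
c=grab("wrist");Tt=np.array(c["T_tool_cam"]);W=c["M"]@np.linalg.inv(Tt);Q=(cloud(c)-W[:3,3])@W[:3,:3]
m=(c["range_z"]>0)&(Q[...,2]<-.02)&(np.hypot(Q[...,0],Q[...,1])<.12); q=Q[m];r=np.hypot(q[:,0],q[:,1])
for a in np.arange(0,.12,.01):
    k=(r>=a)&(r<a+.01); print(round(a,2),k.sum(),np.percentile(q[k,2],98).round(3) if k.sum()>5 else None)
```

```text
0.0 2953 -0.042
0.01 15374 -0.04
0.02 17985 -0.04
0.03 11176 -0.078
0.04 14302 -0.085
0.05 7411 -0.1
0.06 1080 -0.113
0.07 0 None
0.08 0 None
0.09 0 None
0.1 0 None
0.11 0 None
```

```bash
python3 -m crank '[[[0,0,0.2,0,0,0],[0,0,0.4,0,0,0],[0,0,0.6,0,0,0],[0,0,0.733,0,0,0],[0,0,0.733,0,0,0]]]'
python3 -m crank '[[[0,0.01,0.15,0,0,0],[0,0,0.3,0,0,0],[0,0,0.45,0,0,0],[0,0,0.533,0,0,0],[0,0,0.533,0,0,0]]]'
python3 -m crank '[[[0,0,0,0,0,0],[0,0,0,0,0,0],[0,0,0,0,0,0],[0,0,0,0,0,0],[0,0,0,0,0,0]]]' 28
python3 -m crank '[[[0,0,-0.2,0,0,0],[0,0,-0.5,0,0,0],[0,0,-0.8,0,0,0],[0,0,-1,0,0,0],[0,0,-1,0,0,0]]]'
python3 -m crank '[[[0,0.3,-0.5,0,0,0],[0,0.5,-0.8,0,0,0],[0,0.7,-0.9,0,0,0],[0,0.7,-0.9,0,0,0],[0,0.7,-0.9,0,0,0]]]'
python3 - <<'E'
from h import *
c=grab("wrist");pickle.dump(c,open("i.pkl","wb"));t=grab("top")
b=t["img"][130:310,220:460];b=cv2.resize(b,(400,300),interpolation=cv2.INTER_CUBIC);a=cv2.resize(c["img"][:330,100:540],(400,300))
cv2.imwrite("pics/i.png",np.hstack([a,b])[...,::-1])
E
```

```text
time: 19.02
ee_pos: [0.5039, -0.1822, 0.1594]
tcp_rot: [-0.002, -0.029, 1.0, 0.001]
wrist_force: [-0.4, -0.4, -0.2]
opening: 0.0139
grasp_force: 59.0
time: 19.65
ee_pos: [0.5048, -0.1834, 0.0814]
tcp_rot: [-0.0, -0.029, 1.0, 0.0]
wrist_force: [0.2, 0.7, -1.7]
opening: 0.0136
grasp_force: 59.0
time: 20.27
ee_pos: [0.5048, -0.1835, 0.0814]
tcp_rot: [0.0, -0.028, 1.0, -0.0]
wrist_force: [-0.4, -0.2, -1.2]
opening: 0.0277
grasp_force: 0.0
time: 20.9
ee_pos: [0.5063, -0.1843, 0.2348]
tcp_rot: [0.003, -0.028, 1.0, -0.002]
wrist_force: [-0.4, 0.3, 0.2]
opening: 0.0279
grasp_force: 0.0
time: 21.52
ee_pos: [0.4983, -0.0788, 0.3637]
tcp_rot: [-0.002, -0.028, 1.0, 0.0]
wrist_force: [0.0, -0.2, -0.4]
opening: 0.0281
grasp_force: 0.0
```

View pics/i.png

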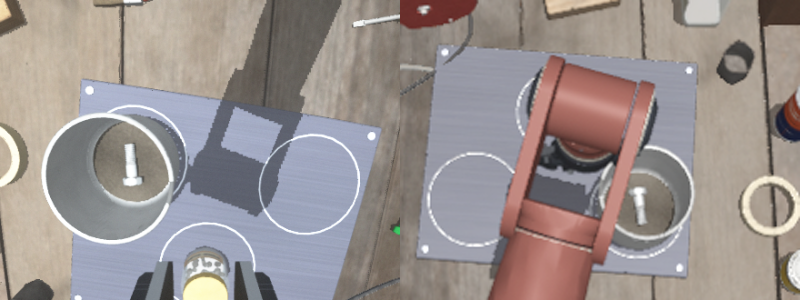

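The bolt lies in the pot at (130,165) and the jar is untouched. One numeric check of the pot, then I hand in.

Run:
```python
from h import *
c=pickle.load(open("i.pkl","rb"))
r,e=circ(c,[(146,195),(291,197),(215,123),(218,266)],.169);print(r,e)
if np.hypot(r[0]-.501,r[1]+.183)<.011: print(arm.finish_job())
```

```text
[ 0.5033 -0.1841  0.0723] 0.0003
the job is handed in; nothing more can be done
None
```

The pot is in the free near-right ring, about 3 mm off its centre, with the large steel bolt lying inside it and the jar still in its ring; the job was handed in after about 22 s of robot time.

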